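Lay the dessert tray and clip in its menu card

TASK

Gather the three plain open white pots onto the wicker tray, each standing upright in the wooden ring of its own size (small in small, medium in medium, large in large), and leave the lidded pot and the cup with the handle where they are. When all three pots stand in their rings, take the black menu card from its rack and press it down into the sprung clip on the tray until its edge is fully home, upright and about centred along the clip. Keep the pots upright all the way.

Things in the scene. Friction and masses are not known exactly. Their poses are not given: they have to be found in the camera images.
- pot_small: The small white porcelain dessert pot: a plain straight-sided open cup, no lid, no handle, 36 mm outside diameter, 55 mm tall, walls 3 mm. Loose, standing upright on the table. Origin: centre of its underside; z up along its axis.
- pot_medium: The medium white porcelain dessert pot: a plain straight-sided open cup, no lid, no handle, 48 mm outside diameter, 65 mm tall, walls 3 mm. Loose, standing upright on the table. Origin: centre of its underside; z up along its axis.
- pot_large: The large white porcelain dessert pot: a plain straight-sided open cup, no lid, no handle, 60 mm outside diameter, 75 mm tall, walls 3 mm. Loose, standing upright on the table. Origin: centre of its underside; z up along its axis.
- ring_small: The small round wooden ring stand on the wicker tray, for the small pot: a shallow dish 64 mm across outside, 54 mm inside, 10 mm tall with a 4 mm thick floor on which the pot stands. Fixed to the tray. Origin: centre of its underside, which lies on the tray's 8 mm floor; z up.
- ring_medium: The medium round wooden ring stand on the wicker tray, for the medium pot: a shallow dish 76 mm across outside, 66 mm inside, 10 mm tall with a 4 mm thick floor on which the pot stands. Fixed to the tray. Origin: centre of its underside, which lies on the tray's 8 mm floor; z up.
- ring_large: The large round wooden ring stand on the wicker tray, for the large pot: a shallow dish 88 mm across outside, 78 mm inside, 10 mm tall with a 4 mm thick floor on which the pot stands. Fixed to the tray. Origin: centre of its underside, which lies on the tray's 8 mm floor; z up.
- lidded_pot: Look-alike, stays where it is: a white porcelain pot 48 mm across, 60 mm tall, closed with a cork lid with a small knob (80 mm tall in all). Loose. Origin: centre of its underside, z up.
- handled_cup: Look-alike, stays where it is: an open white porcelain cup 54 mm across, 62 mm tall, with a small ear handle on its +y side reaching 49 mm from the axis. Loose. Origin: centre of its underside, z up.
- card: Black menu card: stiff blank plastic plate 6 mm thick (x), 80 mm wide (y), 80 mm tall (z), 45 g, standing loose on its edge in an 8 mm slot of a low wooden rack (60 x 70 mm, 24 mm tall); its lower 16 mm are in the slot, its edge 8 mm above the table. Both faces alike. Origin: centre of its lower edge.
- clip: Sprung metal card clip fixed on the tray: base 50 (x) x 66 (y) x 10 mm; two steel jaws 56 mm long (y), faces 2 mm apart at x = 0 from 11 to 25 mm above the origin, flaring above to a mouth 20 mm wide at 39 mm. The card, faces to +-x, is pressed down; the jaws part along x (5 to 15 N push) until its edge rests on the base, 10 mm above the origin. Origin: underside centre, on the 8 mm tray floor; z up.
Mind the look-alikes: they are no part of the job. Leave any blue or green look-alike of the pot_large alone.

How it is judged:
By the outcome, as a careful person would: the job done as asked, in the order asked, and still so for the second after the job is handed in, with the robot touching nothing.
It also fails if it takes over 112 s, if anything falls off the work surface, if the arm or the gripper's body presses on something with over 40 N, if the wrist force passes 120 N, or if a joint passes its speed limit or range.

ROBOT

A 6-joint arm with a two-finger parallel gripper is mounted at the origin on the work surface. World frame = base frame: x ahead of the robot, y to its left, z up, the work surface at z = 0. Lengths are in m, angles in rad, forces in N, time in s.
With the tool pointing down it reaches from about 0.25 to 0.725 m from the base axis. Payload 4 kg.
Tool frame: the origin (TCP) lies at the very end of the fingers, on their centre line; the grasp point (between the pads) lies 19 mm behind it; z points along the fingers, y is the line along which they close (so a half turn about z gives the same grasp; the last joint's range is limited). The gripper opens to 85 mm and grips with 20 to 120 N. Pads are 22 mm wide; open, the fingers measure 114 mm over their backs; the gripper's body (76 mm by 85 mm) begins 54 mm behind the grasp point. The pads swing forward as they close: fully open they stand 13 mm farther back than shut.
Start: joints at [1.243, 0.241, 0.005, 1.335, 0, 1.571], TCP at [0.161, 0.473, 0.231] pointing down, gripper open.
Joint ranges: [-2.72, 2.72], [-1.05, 1.87], [-1.09, 1.28], [-1.99, 2.15], [-1.42, 1.44], [-3.14, 3.14]. Speed limits (rad/s): [2.79, 2.79, 3.14, 3.14, 3.14, 3.14].

INTERFACE

Orientations are given as a unit quaternion [x, y, z, w].
In Python, from workcell import bot, vision, workorder gives the robot as it stands.
- The arm moves only by the shell command python3 -m creep 'ROWS' [OPENING]. ROWS is JSON, a list of rows, each a list of 2 entries, a list of its own where there are three numbers: the shift along the tool's x, y, z in mm, then the turn, a rotation vector about the tool's x, y, z in rad. In form: [[[dx, dy, dz], [wx, wy, wz]], ...]. A call has 1 to 12 rows; each row shifts and turns the commanded pose from where the row before left it, along the tool's axes as they then stand; what a row does not reach is not made up. A row lasts 1/8 s, in which the tool goes at most 62.5 mm and 10.7 degrees, less where a joint would pass 70% of its speed; a pose out of reach is approached as far as the arm can. A call is refused whole if a number of a shift passes 62.5 or a number of a turn 0.188, either way. A call with a gripper value outside its range is refused whole. OPENING is the finger opening in mm, from 0 to 85.4, set as the call begins (- or left out, the last holds). The fingers move at their own pace and stop on an object; the grip force is fixed at half the most. Time passes only in rows, so rows that do not move let the fingers close. It gives the time, the measured TCP pose, the force, the opening and the grip force at its end, in the units of the state.
- bot.get_obs(): the state, without advancing time (a new reading comes with each control period).
- vision.camera(name): name is "scene" or "side" or "wrist"; returns a dict with "image" (400x640x3 uint8, blue, green, red), "z_map" (400x640 float32, m along the optical axis (not along the pixel's ray), 0 where there is no reading), "K" (3x3 intrinsics, pixels), "rvec" (rotation vector, rad) and "tvec" (3), from world to camera coordinates, as OpenCV has them; the wrist camera has in their place "tool_from_camera" (4x4, takes a point from camera to tool coordinates, whose origin is the TCP and whose axes are the flange's). Camera axes: x right, y down, z forward; pixel columns grow to the right and rows downward; lengths in m; the calibration is good to about 2 mm. A picture is of the moment at which its call begins: read the wrist's pose just before it.
- workorder.job_done(): hands the job in; it is judged then, once.
Trained networks look in a picture, given as the dict that the camera call returned (one of the last four; its "shot" number tells which), for a name from the list of things; names that differ only in an ending like _2 or _b are one class to them, and where a whole thing is asked for, a point or a joint stands for the part that bears it (a point fixed in the world has none). Each returns a list of dicts, best first, with "score" (0 to 1); they miss things now and then, are a little off and sometimes report something else, mostly with a low value. They report only what shows in the picture. A call takes as long as a camera call. They do not tell look-alikes from the thing itself.
- vision.spot_in(picture, query): "position" ([column, row] in pixels, amid what is visible of it).
- vision.place_of(picture, query): "position" ([column, row] in pixels: a listed point, or the origin of a listed thing).
The state is a dict: "clock": time; "joint_pos": joint angles; "joint_vel": joint speeds; "tau": joint torques, N m; "eef_pos": TCP position; "tool_rot": TCP orientation; "ft_force": force on the tool from outside, world axes, zero at the start; "ft_torque": the same for the moment, N m; "grip_width": finger opening in m; "grasp_force": force on a finger pad.
Only numpy, scipy, OpenCV 4.12 (cv2) and the standard library are available. Lean on these libraries where they do the work, as an engineer would, in place of code of your own. Each camera call takes 0.05 s, during which the arm holds its last target. There are 200 camera calls.

## Working session

There is one attempt and no reset: what is moved stays moved. The work goes in short steps, Python scripts to look and compute and a shell command to move; the robot and the scene stay as the last step left them, time stands still between calls to the robot, and variables do not carry over. Pictures are saved under pics/ and viewed, at most 14 in all, crops included, and the job is handed in when it is done.

```bash
ls; mkdir -p pics
cat > h.py <<'E'
import numpy as np, cv2
from workcell import bot, vision, workorder
from scipy.spatial.transform import Rotation as R
def cam(n):
    o=bot.get_obs(); p=vision.camera(n)
    K=np.array(p["K"])
    if n=="wrist":
        T=np.eye(4);T[:3,:3]=R.from_quat(o["tool_rot"]).as_matrix();T[:3,3]=o["eef_pos"]
        W=T@np.array(p["tool_from_camera"])
    else:
        M=np.eye(4);M[:3,:3]=cv2.Rodrigues(np.array(p["rvec"],float))[0];M[:3,3]=np.ravel(p["tvec"]);W=np.linalg.inv(M)
    return p,K,W
def cloud(p,K,W):
    z=p["z_map"];v,u=np.mgrid[:z.shape[0],:z.shape[1]]
    c=np.stack([(u-K[0,2])/K[0,0]*z,(v-K[1,2])/K[1,1]*z,z],-1)
    return c@W[:3,:3].T+W[:3,3]
def ray(K,W,px,h):
    d=W[:3,:3]@np.linalg.inv(K)@np.array([px[0],px[1],1.]);s=(h-W[2,3])/d[2];return W[:3,3]+s*d
E
cat > a.py <<'E'
from h import *
np.set_printoptions(precision=3,suppress=True)
for n in ["scene","side"]:
    p,K,W=cam(n);cv2.imwrite(f"pics/{n}0.png",p["image"]);print(n,W[:3,3])
    C=cloud(p,K,W)
    for q in ["pot_small","pot_medium","pot_large","ring_small","ring_medium","ring_large","lidded_pot","handled_cup","card","clip"]:
        for f in (vision.spot_in,vision.place_of):
            r=f(p,q)[:4]
            print(q,f.__name__,[(np.round(d["position"]).astype(int).tolist(),round(d["score"],2),C[int(min(399,d["position"][1])),int(min(639,d["position"][0]))].round(3).tolist()) for d in r])
o=bot.get_obs();print(o)
E
python3 a.py
```

```text
pics
scene [ 1.304 -0.35   1.166]
pot_small call [([282, 257], 0.52, [0.669, -0.232, 0.052])]
pot_small call [([281, 262], 0.55, [0.668, -0.233, 0.026]), ([273, 196], 0.25, [0.454, -0.2, 0.025])]
pot_medium call [([315, 178], 0.83, [0.456, -0.075, 0.062])]
pot_medium call [([317, 187], 0.57, [0.459, -0.067, 0.026])]
pot_large call [([223, 170], 0.93, [0.362, -0.314, 0.077]), ([189, 174], 0.9, [0.331, -0.409, 0.059]), ([235, 200], 0.84, [0.471, -0.304, 0.076])]
pot_large call [([233, 206], 0.91, [0.467, -0.313, 0.042]), ([227, 181], 0.83, [0.357, -0.312, 0.025]), ([192, 180], 0.56, [0.335, -0.406, 0.035])]
ring_small call [([383, 182], 0.81, [0.494, 0.127, 0.012])]
ring_small call [([384, 183], 0.55, [0.495, 0.127, 0.008])]
ring_medium call [([416, 164], 0.93, [0.453, 0.25, 0.009])]
ring_medium call [([413, 166], 0.84, [0.461, 0.24, 0.008]), ([385, 182], 0.3, [0.496, 0.129, 0.014])]
ring_large call [([439, 186], 0.78, [0.557, 0.278, 0.011])]
ring_large call [([438, 188], 0.7, [0.56, 0.27, 0.013])]
lidded_pot call [([272, 188], 0.94, [0.455, -0.197, 0.062])]
lidded_pot call [([272, 197
[... 1699 characters left out ...]
 -0.226, 0.034])]
card call [([402, 273], 0.97, [0.545, -0.358, 0.079])]
card call [([396, 284], 0.91, [0.544, -0.353, 0.022])]
clip call [([324, 146], 0.84, [0.592, 0.152, 0.023])]
clip call [([319, 148], 0.82, [0.571, 0.152, 0.022])]
{'clock': 2.1, 'joint_pos': array([ 1.243,  0.241,  0.005,  1.335, -0.   ,  1.571]), 'joint_vel': array([ 0.001, -0.   ,  0.   ,  0.001,  0.002, -0.   ]), 'tau': array([  0.001, -37.22 ,  25.269,   0.001,   0.   ,   0.   ]), 'eef_pos': array([0.161, 0.473, 0.231]), 'tool_rot': array([ 0.163,  0.987, -0.   , -0.   ]), 'ft_force': array([-0.295,  0.465, -0.01 ]), 'ft_torque': array([ 0.027,  0.008, -0.033]), 'grasp_force': 0.0, 'grip_width': 0.08536649512999907}
```

Run:
```python
import cv2
a=cv2.imread("pics/scene0.png")[130:290,160:480]; cv2.imwrite("pics/s1.png",cv2.resize(a,(800,400),interpolation=2))
a=cv2.imread("pics/side0.png")[100:380,230:450]; cv2.imwrite("pics/s2.png",cv2.resize(a,(471,600),interpolation=2))
```

```text
(no output)
```

View pics/s1.png

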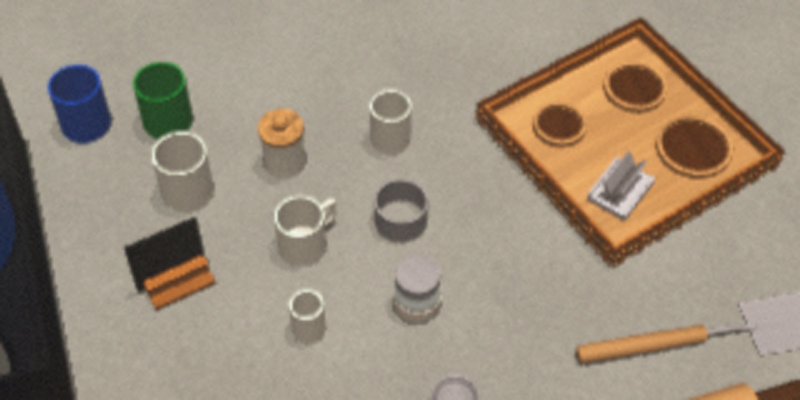

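View pics/s2.png

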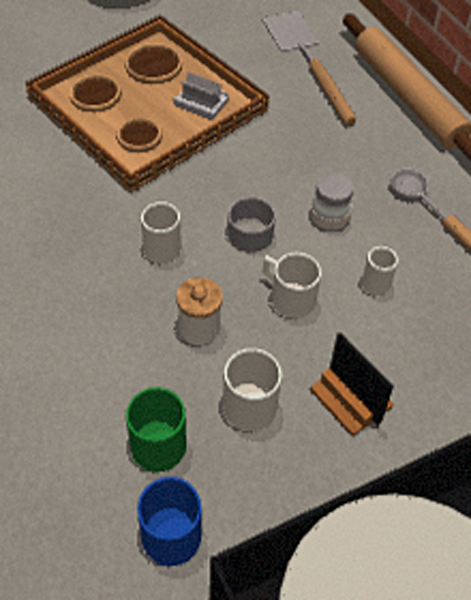

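White pots in the scene view: large (233,200), medium (316,178), small (283,257). The blue (191,172), green (225,170), lidded (272,188) and handled (281,221) ones stay put. Also visible are the grey ring at (320,214) and the jar at (326,245). The card is at (226,230) and the clip at (408,205). Both enlarged crops agree. Next I fit the geometry.

```bash
cat > m.py <<'E'
from h import *
from scipy.optimize import least_squares
def fit(P,c0,r):
    f=lambda c:np.clip(np.hypot(P[:,0]-c[0],P[:,1]-c[1])-r,-.01,.01)
    s=least_squares(f,c0,loss="soft_l1",f_scale=.002);return s.x.round(4),round(float(np.sqrt(np.mean(s.fun**2))),4),len(P)
Cs=[]
for n in ["scene","side"]:
    p,K,W=cam(n);C=cloud(p,K,W).reshape(-1,3);ok=p["z_map"].ravel()>0
    b=p["image"].reshape(-1,3).astype(int);Cs.append((n,C[ok],b[ok]))
for n,C,b in Cs:
    def near(c,r,z0,z1):return C[(np.hypot(C[:,0]-c[0],C[:,1]-c[1])<r)&(C[:,2]>z0)&(C[:,2]<z1)]
    print(n,"table z",np.median(near((.45,0),.03,-.02,.02)[:,2]) if len(near((.45,0),.03,-.02,.02)) else None)
    for k,c,r,h in [("L",(.455,-.315),.0285,.075),("M",(.443,-.08),.0225,.065),("S",(.655,-.232),.0165,.055),("lid",(.44,-.205),.024,.06),("cup",(.555,-.212),.0255,.062),("green",(.345,-.315),.0285,.075)]:
        print(k,fit(near(c,r+.02,h-.006,h+.006),c,r))
    for k,c,r in [("rS",(.49,.125),.0295),("rM",(.455,.245),.0355),("rL",(.556,.272),.0415)]:
        print(k,fit(near(c,r+.012,.0155,.023),c,r))
    Q=near((.55,-.355),.06,.05,.095);print("card",len(Q),Q[:,:2].mean(0),end=" ")
    u,s,v=np.linalg.svd(Q[:,:2]-Q[:,:2].mean(0),full_matrices=False);t=(Q[:,:2]-Q[:,:2].mean(0))@v[0];print(v[0],t.min(),t.max(),s/np.sqrt(len(Q)),"ztop",Q[:,2].max(),"mid",Q[:,:2].mean(0)+v[0]*(t.min()+t.max())/2)
    Q=near((.60,.15),.05,.028,.06);print("clip",len(Q),Q[:,:2].mean(0),end=" ")
    u,s,v=np.linalg.svd(Q[:,:2]-Q[:,:2].mean(0),full_matrices=False);t=(Q[:,:2]-Q[:,:2].mean(0))@v[0];print(v[0],t.min(),t.max(),s/np.sqrt(len(Q)),"mid",Q[:,:2].mean(0)+v[0]*(t.min()+t.max())/2)
    Q=near((.60,.15),.06,.0145,.022)[:,:2].astype(np.float32);print("base",cv2.minAreaRect(Q*1000))
E
python3 m.py
```

```text
scene table z -0.0005086229385398156
L (array([ 0.4409, -0.3081]), 0.0016, 97)
M (array([ 0.44  , -0.0643]), 0.0018, 74)
S (array([ 0.6562, -0.2248]), 0.0013, 54)
lid (array([ 0.4322, -0.1921]), 0.0048, 92)
cup (array([ 0.553 , -0.2034]), 0.0018, 94)
green (array([ 0.3321, -0.3076]), 0.0017, 88)
rS (array([0.4874, 0.1309]), 0.0049, 76)
rM (array([0.4619, 0.2407]), 0.0038, 103)
rL (array([0.5662, 0.268 ]), 0.0045, 131)
card 297 [ 0.54959161 -0.34891164] [-0.19945851  0.97990627] -0.03933473658989118 0.04052929995617838 [0.0232026  0.00201924] ztop 0.09193175569612566 mid [ 0.54947248 -0.34832636]
clip 149 [0.59560252 0.1591884 ] [ 0.59039805 -0.80711223] -0.031399461926839754 0.029752178495931907 [0.01705318 0.00739037] mid [0.59511625 0.15985317]
base ((616.5841064453125, 152.6294403076172), (79.62898254394531, 105.53695678710938), 32.47474670410156)
side table z 0.00015027677178602872
L (array([ 0.4382, -0.3086]), 0.0011, 153)
M (array([ 0.4366, -0.0642]), 0.0013, 88)
S (array([ 0.6537, -0.2249]), 0.0011, 66)
lid (array([ 0.4314, -0.1917]), 0.0048, 64)
cup (array([ 0.5504, -0.204 ]), 0.0012, 116)
green (array([ 0.3292, -0.3086]), 0.0011, 161)
rS (array([0.4842, 0.1311]), 0.0026, 91)
rM (array([0.4583, 0.2402]), 0.0031, 90)
rL (array([0.5627, 0.2678]), 0.0028, 101)
card 359 [ 0.54464559 -0.35040034] [ 0.19691311 -0.98042094] -0.04180635223351825 0.03904050271896491 [0.02345237 0.00161236] ztop 0.09076600910264665 mid [ 0.54437327 -0.34904449]
clip 143 [0.5956791  0.16102806] [ 0.58314332 -0.81236929] -0.029629516748864628 0.02710169225922863 [0.01661866 0.00774194] mid [0.59494206 0.16205482]
base ((616.0479736328125, 149.2454833984375), (89.85383605957031, 104.74537658691406), 25.04928207397461)
```

```bash
cat > go.py <<'E'
import sys
from h import *
o=bot.get_obs();x,y,z,yaw=map(float,sys.argv[1:5])
A=R.from_quat(o["tool_rot"]).as_matrix()
yv=np.array([np.cos(np.radians(yaw)),np.sin(np.radians(yaw)),0]);zv=np.array([0,0,-1.]);B=np.stack([np.cross(yv,zv),yv,zv],1)
print("turn",R.from_matrix(A.T@B).as_rotvec().round(4),"then shift mm",(B.T@(np.array([x,y,z])-o["eef_pos"])*1000).round(1),"t",round(o["clock"],2))
E
python3 go.py .438 -.064 .15 45
```

```text
turn [ 1.000e-04 -0.000e+00  4.576e-01] then shift mm [-575.9 -184.1   81.3] t 2.2
```

```bash
python3 -m creep '[[[0,0,0],[0,0,0.1525]],[[0,0,0],[0,0,0.1525]],[[0,0,0],[0,0,0.1526]],[[-48,-15.3,6.8],[0,0,0]],[[-48,-15.3,6.8],[0,0,0]],[[-48,-15.3,6.8],[0,0,0]],[[-48,-15.3,6.8],[0,0,0]],[[-48,-15.3,6.8],[0,0,0]],[[-48,-15.3,6.8],[0,0,0]]]' 85 && python3 -m creep '[[[-48,-15.3,6.8],[0,0,0]],[[-48,-15.3,6.8],[0,0,0]],[[-48,-15.3,6.8],[0,0,0]],[[-48,-15.3,6.8],[0,0,0]],[[-48,-15.3,6.8],[0,0,0]],[[-48,-15.3,6.8],[0,0,0]],[[0,0,0],[0,0,0]],[[0,0,0],[0,0,0]]]'; python3 go.py .438 -.064 .03 45
cat > w.py <<'E'
import sys
from h import *
p,K,W=cam("wrist");cv2.imwrite(f"pics/{sys.argv[1]}.png",p["image"]);np.save("cl.npy",cloud(p,K,W))
E
python3 w.py w1
```

```text
clock: 3.32
eef_pos: [0.3004, 0.2035, 0.1906]
tool_rot: [0.382, 0.924, 0.001, 0.0]
ft_force: [-0.1, 0.3, -0.2]
grip_width: 0.0849
grasp_force: 0.0
clock: 4.32
eef_pos: [0.4379, -0.0635, 0.1495]
tool_rot: [0.383, 0.924, 0.0, -0.001]
ft_force: [-0.6, -0.3, -0.6]
grip_width: 0.0848
grasp_force: 0.0
turn [-0.0004 -0.0012 -0.0005] then shift mm [ -0.4  -0.3 119.5] t 4.33
```

View pics/w1.png

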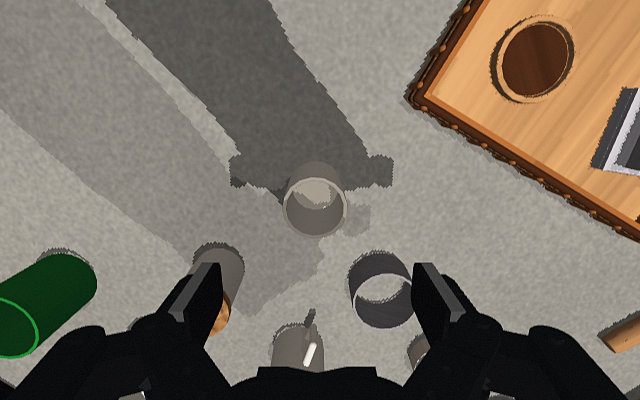

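The wrist view shows the medium pot at (315,205), centred between the fingers at columns 200 and 430. The lidded pot and the grey ring are clear of it.

```bash
python3 -m creep '[[[0,0,40],[0,0,0]],[[0,0,40],[0,0,0]],[[0,0,30],[0,0,0]],[[0,0,9],[0,0,0]],[[0,0,0],[0,0,0]]]' && python3 -m creep '[[[0,0,0],[0,0,0]],[[0,0,0],[0,0,0]],[[0,0,0],[0,0,0]],[[0,0,0],[0,0,0]],[[0,0,0],[0,0,0]],[[0,0,0],[0,0,0]],[[0,0,0],[0,0,0]],[[0,0,0],[0,0,0]]]' 40; python3 go.py .460 .2405 .160 45
```

```text
clock: 5.0
eef_pos: [0.4383, -0.063, 0.031]
tool_rot: [0.382, 0.924, -0.0, -0.0]
ft_force: [-0.9, -0.2, 1.0]
grip_width: 0.0851
grasp_force: 0.0
clock: 6.0
eef_pos: [0.4397, -0.064, 0.0321]
tool_rot: [0.383, 0.924, 0.0, 0.001]
ft_force: [-0.4, 1.1, 6.9]
grip_width: 0.0458
grasp_force: 62.1
turn [ 0.0017  0.0023 -0.0002] then shift mm [ 200.9  229.7 -127.9] t 6.0
```

```bash
python3 -m creep '[[[0,0,-15],[0,0,0]],[[0,0,-35],[0,0,0]],[[0,0,-35],[0,0,0]],[[0,0,-5],[0,0,0]],[[20,23,0],[0,0,0]],[[30,34.5,0],[0,0,0]],[[30,34.5,0],[0,0,0]],[[30,34.5,0],[0,0,0]],[[30,34.5,0],[0,0,0]],[[30,34.5,0],[0,0,0]],[[20,23,0],[0,0,0]],[[11,11,0],[0,0,0]]]' && python3 -m creep '[[[0,0,0],[0,0,0]],[[0,0,0],[0,0,0]]]'; python3 go.py .460 .2405 .045 45; python3 w.py w2
python3 - <<'E'
import numpy as np
from h import cv2
exec(open('m.py').read().split('Cs=[]')[0])
C=np.load('cl.npy').reshape(-1,3)
for k,c,r in [("rS",(.486,.131),.0295),("rM",(.460,.2405),.0355),("rL",(.5645,.268),.0415)]:
    P=C[(np.hypot(C[:,0]-c[0],C[:,1]-c[1])<r+.012)&(C[:,2]>.0155)&(C[:,2]<.023)]
    if len(P)>20: print(k,fit(P,c,r))
E
```

```text
clock: 7.5
eef_pos: [0.4579, 0.2417, 0.1194]
tool_rot: [0.382, 0.924, -0.001, -0.001]
ft_force: [-0.4, -0.4, -1.3]
grip_width: 0.046
grasp_force: 61.8
clock: 7.75
eef_pos: [0.4582, 0.2394, 0.1203]
tool_rot: [0.383, 0.924, -0.001, -0.0]
ft_force: [0.1, 0.9, -1.7]
grip_width: 0.046
grasp_force: 61.8
turn [-0.0015  0.     -0.0011] then shift mm [-0.5  2.1 75.3] t 7.75
rS (array([0.4818, 0.1319]), 0.0012, 131)
rM (array([0.4566, 0.241 ]), 0.0015, 1233)
rL (array([0.5608, 0.268 ]), 0.0015, 1410)
```

View pics/w2.png

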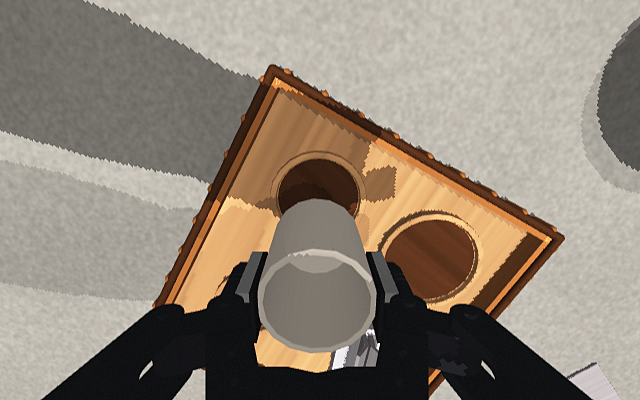

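The wrist view shows the medium pot upright in the gripper above its ring, which is at (318,190). The large ring is at (430,258).

```bash
python3 -m creep '[[[0,1,30],[0,0,0]],[[0,0,28],[0,0,0]],[[0,0,12],[0,0,0]],[[0,0,4],[0,0,0]],[[0,0,2],[0,0,0]],[[0,0,0],[0,0,0]],[[0,0,0],[0,0,0]]]' && python3 -m creep '[[[0,0,0],[0,0,0]],[[0,0,0],[0,0,0]],[[0,0,0],[0,0,0]],[[0,0,0],[0,0,0]]]' 66 && python3 -m creep '[[[0,0,-30],[0,0,0]],[[0,0,-40],[0,0,0]],[[0,0,-40],[0,0,0]],[[0,0,0],[0,0,0]]]'; python3 go.py .438 -.308 .155 45
```

```text
clock: 8.68
eef_pos: [0.4598, 0.2417, 0.0454]
tool_rot: [0.383, 0.924, 0.001, 0.0]
ft_force: [0.3, 0.1, -1.4]
grip_width: 0.046
grasp_force: 61.8
clock: 9.18
eef_pos: [0.4593, 0.2414, 0.0447]
tool_rot: [0.383, 0.924, 0.0, 0.0]
ft_force: [0.3, -1.6, -0.4]
grip_width: 0.0655
grasp_force: 0.0
clock: 9.68
eef_pos: [0.4617, 0.2426, 0.1584]
tool_rot: [0.383, 0.924, 0.003, 0.003]
ft_force: [0.5, 1.2, -0.2]
grip_width: 0.0657
grasp_force: 0.0
turn [0.0075 0.0024 0.    ] then shift mm [-372.6 -406.1    3.4] t 9.68
```

```bash
python3 -m creep '[[[-31,-33.8,0],[0,0,0]],[[-31,-33.8,0],[0,0,0]],[[-31,-33.8,0],[0,0,0]],[[-31,-33.8,0],[0,0,0]],[[-31,-33.8,0],[0,0,0]],[[-31,-33.8,0],[0,0,0]],[[-31,-33.8,0],[0,0,0]],[[-31,-33.8,0],[0,0,0]],[[-31,-33.8,0],[0,0,0]],[[-31,-33.8,0],[0,0,0]],[[-31,-33.8,0],[0,0,0]],[[-31,-33.8,0],[0,0,0]]]' 85 && python3 -m creep '[[[0,0,0],[0,0,0]],[[0,0,0],[0,0,0]]]'
cat > fitw.py <<'E'
import sys
exec(open('m.py').read().split('Cs=[]')[0])
p,K,W=cam("wrist");C=cloud(p,K,W).reshape(-1,3);x,y,r,h=map(float,sys.argv[1:5])
P=C[(np.hypot(C[:,0]-x,C[:,1]-y)<r+.02)&(abs(C[:,2]-h)<.006)]
c=fit(P,(x,y),r);print(c);cv2.imwrite("pics/last.png",p["image"])
E
python3 fitw.py .438 -.308 .0285 .075; python3 go.py .438 -.308 .038 45
```

```text
clock: 11.18
eef_pos: [0.4348, -0.3096, 0.1535]
tool_rot: [0.383, 0.924, 0.0, -0.001]
ft_force: [0.3, 0.2, -0.0]
grip_width: 0.0851
grasp_force: 0.0
clock: 11.42
eef_pos: [0.4348, -0.3078, 0.1536]
tool_rot: [0.383, 0.924, 0.0, -0.001]
ft_force: [-0.2, 0.0, -0.4]
grip_width: 0.0851
grasp_force: 0.0
(array([ 0.436 , -0.3082]), 0.001, 1351)
turn [-0.     -0.0021  0.0007] then shift mm [ -2.6   1.6 115.9] t 11.47
```

```bash
python3 -m creep '[[[0,0,40],[0,0,0]],[[0,0,40],[0,0,0]],[[0,0,28],[0,0,0]],[[0,0,8],[0,0,0]],[[0,0,0],[0,0,0]]]' && python3 -m creep '[[[0,0,0],[0,0,0]],[[0,0,0],[0,0,0]],[[0,0,0],[0,0,0]],[[0,0,0],[0,0,0]],[[0,0,0],[0,0,0]],[[0,0,0],[0,0,0]],[[0,0,0],[0,0,0]]]' 52 && python3 -m creep '[[[0,0,-15],[0,0,0]],[[0,0,-35],[0,0,0]],[[0,0,-40],[0,0,0]],[[0,0,-20],[0,0,0]],[[0,0,0],[0,0,0]]]'; python3 go.py .561 .268 .1475 45
```

```text
clock: 12.1
eef_pos: [0.4358, -0.3076, 0.0389]
tool_rot: [0.382, 0.924, 0.0, -0.0]
ft_force: [0.1, -0.7, -0.2]
grip_width: 0.0847
grasp_force: 0.0
clock: 12.98
eef_pos: [0.437, -0.3093, 0.0408]
tool_rot: [0.383, 0.924, -0.0, 0.002]
ft_force: [-0.3, 1.1, 6.0]
grip_width: 0.0587
grasp_force: 64.5
clock: 13.6
eef_pos: [0.4367, -0.3095, 0.1513]
tool_rot: [0.383, 0.924, -0.001, 0.002]
ft_force: [0.3, -0.6, -1.5]
grip_width: 0.0595
grasp_force: 65.0
turn [ 0.0008  0.005  -0.0002] then shift mm [320.5 496.2   3.8] t 13.6
```

```bash
python3 -m creep '[[[13,20,0],[0,0,0]],[[24.5,38,0],[0,0,0]],[[24.5,38,0],[0,0,0]],[[24.5,38,0],[0,0,0]],[[24.5,38,0],[0,0,0]],[[24.5,38,0],[0,0,0]],[[24.5,38,0],[0,0,0]]]' && python3 -m creep '[[[24.5,38,0],[0,0,0]],[[24.5,38,0],[0,0,0]],[[24.5,38,0],[0,0,0]],[[24.5,38,0],[0,0,0]],[[24.5,38,0],[0,0,0]],[[24.5,38,0],[0,0,0]],[[13,20,0],[0,0,0]],[[0,0,0],[0,0,0]],[[0,0,0],[0,0,0]]]'; python3 go.py .561 .268 .051 45
```

```text
clock: 14.48
eef_pos: [0.4969, -0.0186, 0.1475]
tool_rot: [0.383, 0.924, -0.0, -0.001]
ft_force: [0.9, -0.7, -2.8]
grip_width: 0.0592
grasp_force: 65.1
clock: 15.6
eef_pos: [0.5591, 0.2675, 0.1475]
tool_rot: [0.383, 0.924, -0.001, -0.001]
ft_force: [0.6, 0.0, -2.2]
grip_width: 0.0588
grasp_force: 65.2
turn [-0.0029 -0.0005 -0.0003] then shift mm [-1.   1.7 96.5] t 15.6
```

```bash
python3 -m creep '[[[0,1,35],[0,0,0]],[[0,0,35],[0,0,0]],[[0,0,18],[0,0,0]],[[0,0,6],[0,0,0]],[[0,0,3],[0,0,0]],[[0,0,0],[0,0,0]],[[0,0,0],[0,0,0]]]' && python3 -m creep '[[[0,0,0],[0,0,0]],[[0,0,0],[0,0,0]],[[0,0,0],[0,0,0]],[[0,0,0],[0,0,0]]]' 76 && python3 -m creep '[[[0,0,-30],[0,0,0]],[[0,0,-40],[0,0,0]],[[0,0,-40],[0,0,0]],[[0,0,0],[0,0,0]]]'; python3 go.py .653 -.225 .15 45
```

```text
clock: 16.48
eef_pos: [0.5617, 0.2694, 0.0529]
tool_rot: [0.383, 0.924, 0.001, 0.001]
ft_force: [-0.4, -0.7, 0.5]
grip_width: 0.0595
grasp_force: 65.4
clock: 16.98
eef_pos: [0.5607, 0.2693, 0.0517]
tool_rot: [0.383, 0.924, 0.0, 0.0]
ft_force: [-0.2, -0.2, 0.6]
grip_width: 0.0761
grasp_force: 0.0
clock: 17.48
eef_pos: [0.5632, 0.2705, 0.1662]
tool_rot: [0.383, 0.924, 0.003, 0.003]
ft_force: [-0.6, 0.0, -0.3]
grip_width: 0.0758
grasp_force: 0.0
turn [0.0082 0.0029 0.    ] then shift mm [-413.9 -286.8   16.2] t 17.48
```

```bash
python3 -m creep '[[[-34.5,-23.8,1],[0,0,0]],[[-34.5,-23.8,1],[0,0,0]],[[-34.5,-23.8,1],[0,0,0]],[[-34.5,-23.8,1],[0,0,0]],[[-34.5,-23.8,1],[0,0,0]],[[-34.5,-23.8,1],[0,0,0]],[[-34.5,-23.8,1],[0,0,0]],[[-34.5,-23.8,1],[0,0,0]],[[-34.5,-23.8,1],[0,0,0]],[[-34.5,-23.8,1],[0,0,0]],[[-34.5,-23.8,1],[0,0,0]],[[-34.5,-23.8,1],[0,0,0]]]' 70 && python3 -m creep '[[[0,0,0],[0,0,0]],[[0,0,0],[0,0,0]]]';python3 fitw.py .653 -.225 .0165 .055; python3 go.py .653 -.225 .024 45
```

```text
clock: 18.98
eef_pos: [0.651, -0.2266, 0.1482]
tool_rot: [0.383, 0.924, -0.0, -0.001]
ft_force: [0.7, 0.2, 0.1]
grip_width: 0.07
grasp_force: 0.0
clock: 19.23
eef_pos: [0.6508, -0.225, 0.1484]
tool_rot: [0.383, 0.924, 0.0, -0.001]
ft_force: [0.3, 0.3, -0.7]
grip_width: 0.0697
grasp_force: 0.0
(array([ 0.652 , -0.2249]), 0.001, 686)
turn [-0.0004 -0.0018  0.0008] then shift mm [ -1.8   1.  124.8] t 19.27
```

View pics/last.png

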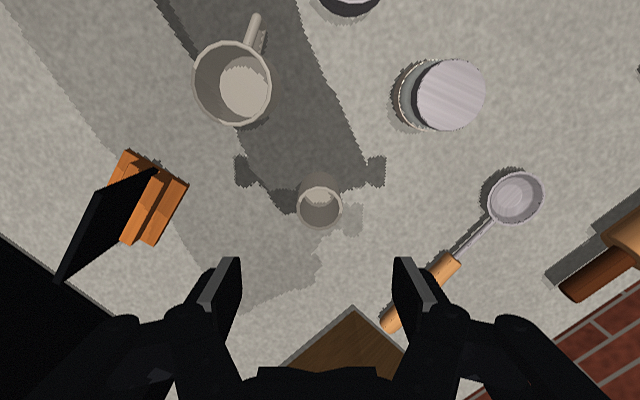

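The small pot at (320,205) is centred between the fingers. The cup at (232,83), the jar and the spoon handle at (390,320) are clear.

```bash
python3 -m creep '[[[-1,0.5,40],[0,0,0]],[[0,0,40],[0,0,0]],[[0,0,34],[0,0,0]],[[0,0,9],[0,0,0]],[[0,0,0],[0,0,0]]]' && python3 -m creep '[[[0,0,0],[0,0,0]],[[0,0,0],[0,0,0]],[[0,0,0],[0,0,0]],[[0,0,0],[0,0,0]],[[0,0,0],[0,0,0]],[[0,0,0],[0,0,0]],[[0,0,0],[0,0,0]]]' 28 && python3 -m creep '[[[0,0,-15],[0,0,0]],[[0,0,-35],[0,0,0]],[[0,0,-40],[0,0,0]],[[0,0,-20],[0,0,0]],[[0,0,0],[0,0,0]]]'; python3 go.py .484 .1315 .1365 45
```

```text
clock: 19.9
eef_pos: [0.6526, -0.2247, 0.0269]
tool_rot: [0.382, 0.924, 0.0, -0.0]
ft_force: [-0.2, 0.3, 0.1]
grip_width: 0.0703
grasp_force: 0.0
clock: 20.78
eef_pos: [0.6542, -0.2262, 0.0292]
tool_rot: [0.383, 0.924, 0.0, 0.002]
ft_force: [0.4, 0.6, 5.8]
grip_width: 0.0349
grasp_force: 59.8
clock: 21.4
eef_pos: [0.6538, -0.2264, 0.1397]
tool_rot: [0.383, 0.924, 0.0, 0.002]
ft_force: [0.4, -0.0, -0.7]
grip_width: 0.0352
grasp_force: 59.9
turn [ 0.0021  0.0045 -0.0002] then shift mm [373.2 133.    3.2] t 21.4
```

```bash
python3 -m creep '[[[19,7,0],[0,0,0]],[[37.2,13.3,0],[0,0,0]],[[37.2,13.3,0],[0,0,0]],[[37.2,13.3,0],[0,0,0]],[[37.2,13.3,0],[0,0,0]],[[37.2,13.3,0],[0,0,0]],[[37.2,13.3,0],[0,0,0]],[[37.2,13.3,0],[0,0,0]],[[37.2,13.3,0],[0,0,0]],[[37.2,13.3,0],[0,0,0]],[[19,7,0],[0,0,0]],[[0,0,0],[0,0,0]]]' && python3 -m creep '[[[0,0,0],[0,0,0]]]'; python3 go.py .484 .1315 .039 45
```

```text
clock: 22.9
eef_pos: [0.4818, 0.1331, 0.1355]
tool_rot: [0.381, 0.924, -0.001, -0.001]
ft_force: [0.4, -0.1, -0.7]
grip_width: 0.0347
grasp_force: 59.9
clock: 23.02
eef_pos: [0.4832, 0.1318, 0.136]
tool_rot: [0.383, 0.924, -0.001, -0.0]
ft_force: [0.6, -1.0, -0.7]
grip_width: 0.0347
grasp_force: 59.9
turn [-0.0013 -0.0003 -0.0002] then shift mm [-0.8  0.4 97. ] t 23.02
```

```bash
python3 -m creep '[[[0,0,35],[0,0,0]],[[0,0,35],[0,0,0]],[[0,0,18],[0,0,0]],[[0,0,6],[0,0,0]],[[0,0,3],[0,0,0]],[[0,0,0],[0,0,0]],[[0,0,0],[0,0,0]]]' && python3 -m creep '[[[0,0,0],[0,0,0]],[[0,0,0],[0,0,0]],[[0,0,0],[0,0,0]],[[0,0,0],[0,0,0]]]' 56 && python3 -m creep '[[[0,0,-30],[0,0,0]],[[0,0,-40],[0,0,0]],[[0,0,-40],[0,0,0]],[[45,10,-20],[0,0,0]],[[45,10,-20],[0,0,0]],[[0,0,0],[0,0,0]],[[0,0,0],[0,0,0]]]'; python3 w.py w3
```

```text
clock: 23.9
eef_pos: [0.484, 0.1316, 0.0411]
tool_rot: [0.383, 0.924, 0.0, 0.001]
ft_force: [-2.7, -1.6, 6.4]
grip_width: 0.0352
grasp_force: 60.6
clock: 24.4
eef_pos: [0.4836, 0.1324, 0.0396]
tool_rot: [0.383, 0.924, 0.0, 0.0]
ft_force: [0.6, -0.9, 0.3]
grip_width: 0.0557
grasp_force: 0.0
clock: 25.28
eef_pos: [0.4339, 0.21, 0.1894]
tool_rot: [0.382, 0.924, -0.0, 0.0]
ft_force: [0.4, -0.7, 0.3]
grip_width: 0.0554
grasp_force: 0.0
```

View pics/w3.png

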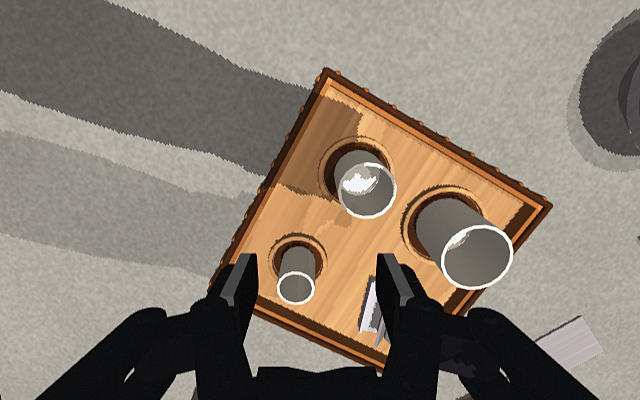

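All three pots stand upright in their own rings: medium (358,180), large (455,235), small (297,270). The clip is partly hidden by a finger at (375,305), so I move to look at it.

```bash
python3 -m creep '[[[-40,16,0],[0,0,0]],[[-40,16,0],[0,0,0]],[[-40,16,0],[0,0,0]],[[-40,16,0],[0,0,0]],[[-40,16,0],[0,0,0]],[[0,0,0],[0,0,0]],[[0,0,0],[0,0,0]]]' 40
cat > clip.py <<'E'
from h import *
p,K,W=cam("wrist");C=cloud(p,K,W);Q=C.reshape(-1,3);cv2.imwrite("pics/w4.png",p["image"])
d=np.hypot(Q[:,0]-.597,Q[:,1]-.158)
for z0,z1 in [(.0155,.022),(.022,.03),(.03,.038),(.038,.044),(.044,.052)]:
    P=Q[(d<.048)&(Q[:,2]>z0)&(Q[:,2]<z1)]
    if len(P)>10:
        r=cv2.minAreaRect(P[:,:2].astype(np.float32)*1000);m=P[:,:2].mean(0)
        v=np.linalg.svd(P[:,:2]-m,full_matrices=False)[2][0];print(z0,len(P),np.round(r[0],1),np.round(r[1],1),round(r[2],1),"pca",m.round(4),round(np.degrees(np.arctan2(v[1],v[0]))%180,1))
E
python3 clip.py
```

```text
clock: 26.2
eef_pos: [0.6314, 0.1241, 0.1882]
tool_rot: [0.384, 0.924, -0.001, -0.001]
ft_force: [-1.1, 0.2, 0.5]
grip_width: 0.0399
grasp_force: 0.0
0.0155 1750 [592.5 160.7] [50. 66.] 35.4 pca [0.5902 0.1632] 123.0
0.022 355 [592.5 160.7] [49.9 65.9] 35.3 pca [0.5915 0.1623] 30.5
0.03 448 [592.6 160.8] [ 9.5 56. ] 36.0 pca [0.592  0.1614] 125.5
0.038 621 [592.4 160.7] [17.2 55.8] 35.9 pca [0.5922 0.1614] 125.0
0.044 775 [592.5 160.8] [25.5 55.7] 35.4 pca [0.5918 0.1615] 125.7
```

View pics/w4.png

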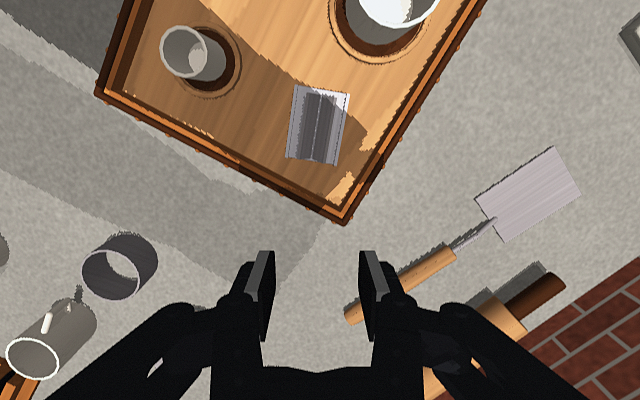

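The clip at (318,125) is measured at (0.5925, 0.1607) with its x axis at 35.5°. The card is next.

```bash
python3 go.py .545 -.349 .19 11.3
```

```text
turn [-0.002  -0.0008  0.5873] then shift mm [-447.6 -177.2   -1.1] t 26.25
```

```bash
python3 -m creep '[[[0,0,0],[0,0,0.1468]],[[0,0,0],[0,0,0.1468]],[[0,0,0],[0,0,0.1468]],[[0,0,0],[0,0,0.1468]],[[-44.8,-17.7,0],[0,0,0]],[[-44.8,-17.7,0],[0,0,0]],[[-44.8,-17.7,0],[0,0,0]],[[-44.8,-17.7,0],[0,0,0]],[[-44.8,-17.7,0],[0,0,0]],[[-44.8,-17.7,0],[0,0,0]],[[-44.8,-17.7,0],[0,0,0]],[[-44.8,-17.7,0],[0,0,0]]]' && python3 -m creep '[[[-44.8,-17.7,0],[0,0,0]],[[-44.8,-17.7,0],[0,0,0]],[[0,0,0],[0,0,0]],[[0,0,0],[0,0,0]]]'
cat > card.py <<'E'
from h import *
p,K,W=cam("wrist");Q=cloud(p,K,W).reshape(-1,3);cv2.imwrite("pics/w5.png",p["image"])
d=np.hypot(Q[:,0]-.545,Q[:,1]+.349)
for z0,z1 in [(.018,.028),(.03,.06),(.06,.08),(.084,.092)]:
    P=Q[(d<.06)&(Q[:,2]>z0)&(Q[:,2]<z1)]
    if len(P)>10:
        r=cv2.minAreaRect(P[:,:2].astype(np.float32)*1000);print(z0,len(P),np.round(r[0],1),np.round(r[1],1),round(r[2],1))
E
python3 card.py; python3 go.py .545 -.349 .19 11.3
```

```text
clock: 27.75
eef_pos: [0.5628, -0.2543, 0.1904]
tool_rot: [0.633, 0.774, 0.0, 0.0]
ft_force: [0.9, -0.0, 0.5]
grip_width: 0.0403
grasp_force: 0.0
clock: 28.25
eef_pos: [0.5464, -0.3478, 0.19]
tool_rot: [0.634, 0.774, 0.0, -0.0]
ft_force: [0.3, -0.5, 0.6]
grip_width: 0.04
grasp_force: 0.0
0.018 1784 [ 543.6 -344.5] [32.  70.3] 11.9
0.03 30 [ 536.4 -310.4] [5.3 0.8] 16.7
0.06 30 [ 536.9 -310.3] [5.7 1.1] 7.1
0.084 747 [ 544.7 -349. ] [ 5.6 79.9] 11.1
turn [ 0.0001 -0.0006  0.0024] then shift mm [-1.3 -1.9  0. ] t 28.3
```

View pics/w5.png

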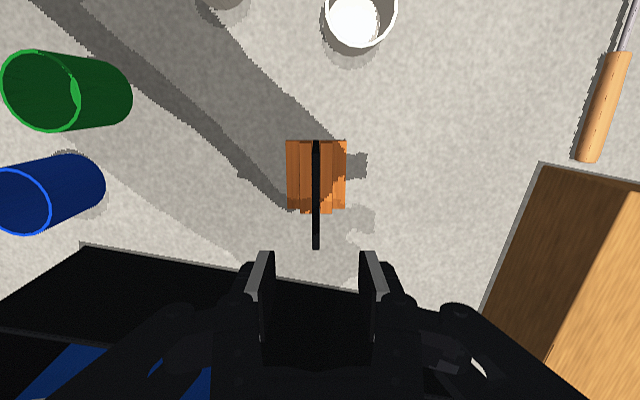

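The wrist view shows the card edge-on at (316,195), between the fingers at columns 265 and 370. The card's top centre is (0.5447, -0.349) at 11.1°.

```bash
python3 -m creep '[[[-1.2,-2,40],[0,0,0]],[[0,0,40],[0,0,0]],[[0,0,40],[0,0,0]],[[0,0,14],[0,0,0]],[[0,0,4],[0,0,0]],[[0,0,0],[0,0,0]]]' && python3 -m creep '[[[0,0,0],[0,0,0]],[[0,0,0],[0,0,0]],[[0,0,0],[0,0,0]],[[0,0,0],[0,0,0]],[[0,0,0],[0,0,0]],[[0,0,0],[0,0,0]]]' 0 && python3 -m creep '[[[0,0,-10],[0,0,0]],[[0,0,-20],[0,0,0]],[[0,0,-30],[0,0,0]],[[0,0,-40],[0,0,0]],[[0,0,-10],[0,0,0]],[[0,0,0],[0,0,0]]]'; python3 go.py .5925 .1607 .16 35.5
```

```text
clock: 29.05
eef_pos: [0.5461, -0.3505, 0.0533]
tool_rot: [0.633, 0.774, 0.0, 0.001]
ft_force: [-0.2, 0.7, 0.1]
grip_width: 0.0397
grasp_force: 0.0
clock: 29.8
eef_pos: [0.5458, -0.3511, 0.0532]
tool_rot: [0.634, 0.774, 0.0, 0.001]
ft_force: [0.3, -0.0, 5.6]
grip_width: 0.0054
grasp_force: 59.1
clock: 30.55
eef_pos: [0.545, -0.3505, 0.1621]
tool_rot: [0.634, 0.774, 0.0, 0.0]
ft_force: [-0.5, 0.4, -0.6]
grip_width: 0.0053
grasp_force: 58.9
turn [ 4.000e-04  8.000e-04 -4.215e-01] then shift mm [388.6 335.5   2.1] t 30.55
```

```bash
python3 -m creep '[[[0,0,0],[0,0,-0.1405]],[[0,0,0],[0,0,-0.1405]],[[0,0,0],[0,0,-0.1405]],[[32.4,28,0],[0,0,0]],[[32.4,28,0],[0,0,0]],[[32.4,28,0],[0,0,0]],[[32.4,28,0],[0,0,0]],[[32.4,28,0],[0,0,0]],[[32.4,28,0],[0,0,0]],[[32.4,28,0],[0,0,0]],[[32.4,28,0],[0,0,0]],[[32.4,28,0],[0,0,0]]]' && python3 -m creep '[[[32.4,28,0],[0,0,0]],[[32.4,28,0],[0,0,0]],[[32.4,28,0],[0,0,0]],[[0,0,0],[0,0,0]],[[0,0,0],[0,0,0]],[[0,0,0],[0,0,0]]]'; python3 go.py .5925 .1607 .16 35.5
python3 - <<'E'
from h import *
for n in ["scene","side"]:
    p,K,W=cam(n);Q=cloud(p,K,W).reshape(-1,3)
    P=Q[(np.hypot(Q[:,0]-.593,Q[:,1]-.161)<.06)&(Q[:,2]>.105)&(Q[:,2]<.145)&(p["image"].reshape(-1,3).max(1)<70)]
    r=cv2.minAreaRect(P[:,:2].astype(np.float32)*1000);t=(P[:,:2]-[.5925,.1607])@[-.581,.814];print(n,len(P),r,"along",t.min(),t.max(),"zlow",P[:,2].min())
    a=p["image"];u=(K@np.linalg.inv(W)[:3]@np.array([.5925,.1607,.1,1]));u=(u[:2]/u[2]).astype(int)
    cv2.imwrite(f"pics/{n}1.png",cv2.resize(a[u[1]-50:u[1]+50,u[0]-60:u[0]+60],(600,500),interpolation=2))
E
```

```text
clock: 32.05
eef_pos: [0.5792, 0.0346, 0.1593]
tool_rot: [0.458, 0.889, -0.001, -0.002]
ft_force: [-0.1, -0.5, -0.8]
grip_width: 0.0055
grasp_force: 58.9
clock: 32.8
eef_pos: [0.5922, 0.1599, 0.1609]
tool_rot: [0.459, 0.889, -0.001, -0.001]
ft_force: [1.1, -0.6, -0.2]
grip_width: 0.0049
grasp_force: 58.9
turn [-0.0018 -0.0003 -0.0016] then shift mm [0.5 0.7 0.9] t 32.8
scene 41 ((600.17041015625, 152.84336853027344), (7.007842063903809, 62.1475944519043), 35.19743728637695) along -0.04193818888669967 0.020212240732004543 zlow 0.12031869656510263
side 191 ((590.4494018554688, 159.88230895996094), (7.824249267578125, 79.23983001708984), 35.12379837036133) along -0.039088189433442756 0.04013835693649329 zlow 0.11453513095711387
```

View pics/side1.png

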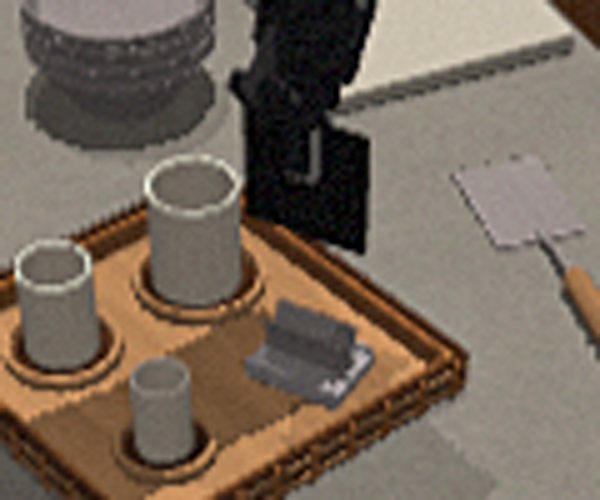

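The side view shows the card upright at (305,185), above the clip at (312,350), with all the pots in their rings. The measured edges run ±40 mm along the clip. I lower it now.

```bash
python3 -m creep '[[[0.5,0.7,25],[0,0,0]],[[0,0,25],[0,0,0]],[[0,0,12],[0,0,0]],[[0,0,6],[0,0,0]],[[0,0,0],[0,0,0]]]' && python3 -m creep '[[[0,0,5],[0,0,0]],[[0,0,5],[0,0,0]],[[0,0,5],[0,0,0]],[[0,0,5],[0,0,0]],[[0,0,0],[0,0,0]]]' && python3 -m creep '[[[0,0,4],[0,0,0]],[[0,0,4],[0,0,0]],[[0,0,2],[0,0,0]],[[0,0,0],[0,0,0]]]'
```

```text
clock: 33.52
eef_pos: [0.5931, 0.1619, 0.094]
tool_rot: [0.458, 0.889, 0.0, 0.0]
ft_force: [0.5, -0.5, -1.1]
grip_width: 0.0053
grasp_force: 58.9
clock: 34.15
eef_pos: [0.5928, 0.1619, 0.0734]
tool_rot: [0.458, 0.889, -0.0, -0.0]
ft_force: [0.2, 0.0, -0.0]
grip_width: 0.005
grasp_force: 59.0
clock: 34.65
eef_pos: [0.5927, 0.1621, 0.0632]
tool_rot: [0.458, 0.889, -0.0, -0.0]
ft_force: [0.6, -0.4, -0.1]
grip_width: 0.0052
grasp_force: 58.9
```

Run:
```python
from h import *
for n in ["side","scene"]:
    p,K,W=cam(n);a=p["image"]
    u=(K@np.linalg.inv(W)[:3]@np.array([.5925,.1607,.05,1]));u=(u[:2]/u[2]).astype(int)
    cv2.imwrite(f"pics/{n}2.png",cv2.resize(a[u[1]-30:u[1]+30,u[0]-36:u[0]+36],(400,333),interpolation=2))
a=np.hstack([cv2.imread(f"pics/{n}2.png") for n in ("side","scene")]);cv2.imwrite("pics/b2.png",a)
```

```text
(no output)
```

View pics/b2.png

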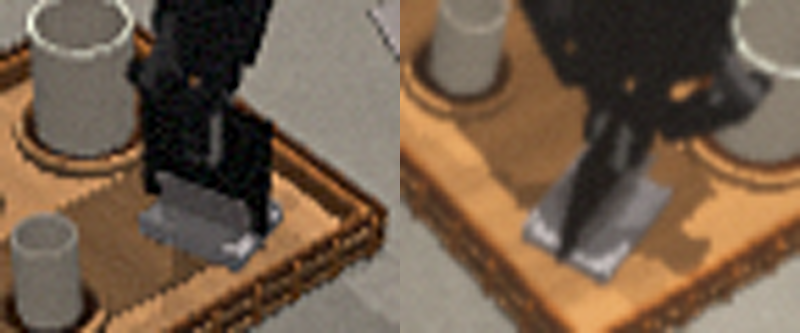

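The card sits between the jaws in both crops, at about (205,180) and (590,190). The contact force is still near zero, so I press on gently.

```bash
python3 -m creep '[[[0,0,1],[0,0,0]],[[0,0,1],[0,0,0]],[[0,0,0],[0,0,0]]]' && python3 -m creep '[[[0,0,1],[0,0,0]],[[0,0,1],[0,0,0]],[[0,0,0],[0,0,0]]]'
```

```text
clock: 35.12
eef_pos: [0.5929, 0.1622, 0.0632]
tool_rot: [0.458, 0.889, 0.0, 0.0]
ft_force: [-2.4, -1.4, 6.7]
grip_width: 0.0055
grasp_force: 60.2
clock: 35.5
eef_pos: [0.593, 0.1623, 0.0631]
tool_rot: [0.458, 0.889, 0.001, 0.001]
ft_force: [-5.8, -0.8, 16.6]
grip_width: 0.0051
grasp_force: 61.7
```

```bash
cat > top.py <<'E'
from h import *
ax=np.array([-.581,.814]);nx=np.array([.814,.581])
for n in ["side","scene"]:
    p,K,W=cam(n);Q=cloud(p,K,W).reshape(-1,3);d=Q[:,:2]-[.5925,.1607];t=d@ax;s=d@nx
    m=(abs(t)<.048)&(abs(s)<.012)&(p["image"].reshape(-1,3).max(1)<75)&(Q[:,2]>.02)
    for lo,hi in [(-.048,-.026),(.026,.048)]:
        k=m&(t>lo)&(t<hi)
        if k.sum()>3: print(n,(lo,hi),k.sum(),"z",Q[k,2].min().round(4),Q[k,2].max().round(4),"t",t[k].min().round(4),t[k].max().round(4),"s low/high",s[k&(Q[:,2]<.06)].mean().round(4),s[k&(Q[:,2]>.08)].mean().round(4))
E
python3 top.py
```

```text
side (-0.048, -0.026) 319 z 0.0203 0.4724 t -0.0478 -0.0264 s low/high -0.0005 -0.0027
side (0.026, 0.048) 70 z 0.02 0.2362 t 0.026 0.0435 s low/high -0.0007 -0.0024
scene (-0.048, -0.026) 413 z 0.0222 0.5019 t -0.048 -0.0262 s low/high 0.004 -0.0012
```

```bash
python3 -m creep '[[[0,0,0],[0,0,0]],[[0,0,0],[0,0,0]],[[0,0,0],[0,0,0]],[[0,0,0],[0,0,0]]]' 24 && python3 -m creep '[[[0,0,-25],[0,0,0]],[[0,0,-40],[0,0,0]],[[0,0,-50],[0,0,0]],[[0,0,-50],[0,0,0]],[[-40,0,0],[0,0,0]],[[-40,0,0],[0,0,0]],[[-30,0,0],[0,0,0]],[[0,0,0],[0,0,0]]]'; sed -i 's/Q\[:,2\]>.02)/Q[:,2]>.02)\&(Q[:,2]<.13)/' top.py; python3 top.py; python3 w.py w6
python3 - <<'E'
from h import *
Q=np.load("cl.npy").reshape(-1,3);d=np.hypot(Q[:,0]-.5925,Q[:,1]-.1607)
P=Q[(d<.05)&(Q[:,2]>.085)&(Q[:,2]<.13)];print(len(P),cv2.minAreaRect(P[:,:2].astype(np.float32)*1000),np.percentile(P[:,2],[5,50,95]))
E
```

```text
clock: 36.1
eef_pos: [0.5927, 0.162, 0.0591]
tool_rot: [0.458, 0.889, -0.0, -0.0]
ft_force: [-0.3, -0.1, 0.2]
grip_width: 0.0241
grasp_force: 0.0
clock: 37.1
eef_pos: [0.6576, 0.0704, 0.2237]
tool_rot: [0.459, 0.888, -0.0, -0.0]
ft_force: [0.0, 0.2, -0.7]
grip_width: 0.0238
grasp_force: 0.0
side (-0.048, -0.026) 82 z 0.0208 0.1006 t -0.0382 -0.0265 s low/high -0.0005 -0.0001
side (0.026, 0.048) 93 z 0.0203 0.1011 t 0.0261 0.0445 s low/high -0.0008 0.0004
scene (-0.048, -0.026) 63 z 0.0257 0.1018 t -0.0401 -0.0261 s low/high 0.0039 0.0041
scene (0.026, 0.048) 13 z 0.03 0.0962 t 0.0268 0.0357 s low/high 0.0056 0.0049
819 ((593.3272094726562, 160.9764862060547), (5.388201713562012, 72.44200134277344), 35.30976867675781) [0.09702781 0.09834323 0.0994551 ]
```

View pics/w6.png

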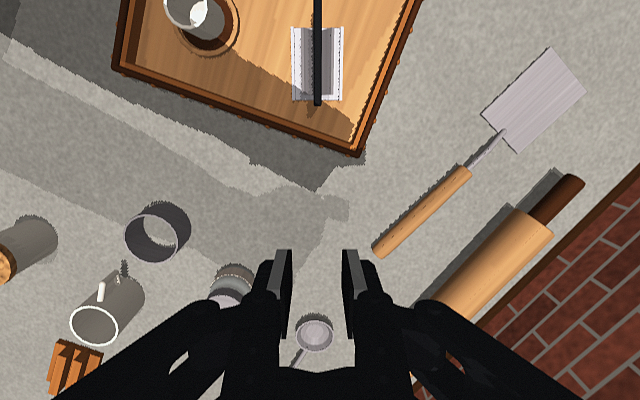

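The view shows the card standing in the clip at (317,55). Its top edge is at 0.0983 m against 0.098 m when fully home. It is upright and centred within 3 mm, and the pressing met a hard stop at 17 N. The pots are still in their rings.

```bash
python3 -c "
from workcell import workorder
print(workorder.job_done())"
```

```text
the job is handed in; nothing more can be done
None
```

The job is handed in at about 37 s: all three pots stand upright in their own rings, and the menu card is pressed home in the clip, upright and centred to within about 3 mm; I have no verdict back from the judging.

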